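# Re-space the tote's dividers and load a long and a short carton

## Robot

A 6-joint arm with a two-finger parallel gripper is mounted at the origin on a cart in front of the work surface, level with it; the furniture and walls round the work are solid. World frame = base frame: x ahead of the robot, y to its left, z up, the work surface at z = 0. Lengths are in m, angles in rad, forces in N, time in s.
With the tool pointing down it reaches from about 0.325 to 0.75 m from the base axis. Payload 7.6 kg.
Tool frame: the origin (TCP) lies midway between the tips of the shut fingers; the grasp point (between the pads) lies 19 mm behind it; z points along the fingers, y is the line along which they close (so a half turn about z gives the same grasp; the last joint's range is limited). The gripper opens to 85 mm and grips with 20 to 120 N. Pads are 22 mm wide; open, the fingers measure 114 mm over their backs; the gripper's body (76 mm by 85 mm) begins 54 mm behind the grasp point. The pads swing forward as they close: fully open they stand 13 mm farther back than shut.
Start: joints at [-1.368, 0.052, 1.401, -0, 1.689, -0.07], TCP at [0.141, -0.506, 0.21] pointing down, gripper open.
Joint ranges: [-2.9, 2.9], [-0.91, 2.17], [0.12, 2.37], [-1.06, 4.2], [0.26, 2.73], [-2.93, 2.93]. Speed limits (rad/s): [2.57, 2.57, 3.01, 3.14, 3.14, 3.14].

## Interface

Orientations are given as a unit quaternion [x, y, z, w].
In Python, from workcell import * gives the robot as it stands.
- The arm moves only by the shell command python3 -m inch 'ROWS' [OPENING] [FORCE]. ROWS is JSON, a list of rows, each a list of 4 numbers: the shift along the world's x, y, z in m, then the turn about the world's z in rad. In form: [[tx, ty, tz, twist], ...]. A call has 1 to 20 rows; each row shifts and turns the commanded pose from where the row before left it; what a row does not reach is not made up. A row lasts 1/10 s, in which the tool goes at most 50 mm and 8.59 degrees, less where a joint would pass 70% of its speed; a pose out of reach is approached as far as the arm can. A call with a gripper value outside its range is refused whole. OPENING is the gripper command: -1 is shut, 1 is fully open, values between are in proportion, set as the call begins (- or left out, the last holds). The fingers move at their own pace and stop on an object; FORCE is the grip in N (left out, the last holds). Time passes only in rows, so rows that do not move let the fingers close. It gives the time, the measured TCP pose, the force, the opening and the grip force at its end, in the units of the state.
- observe(): the state, without advancing time (a new reading comes with each control period).
- capture(name): name is "scene" or "top"; returns a dict with "color" (480x640x3 uint8, red, green, blue), "fx", "fy", "cx", "cy" (pixels), "eye" and "rotation" of the camera in the world. Camera axes: x right, y down, z forward; pixel columns grow to the right and rows downward; lengths in m; the calibration is good to about 2 mm. A picture is of the moment at which its call begins. There is no depth.
- close_job(): hands the job in; it is judged then, once.
Trained networks look in a picture, given as the dict that the camera call returned (one of the last four; its "shot" number tells which), for a name from the list of things; names that differ only in an ending like _2 or _b are one class to them, and where a whole thing is asked for, a point or a joint stands for the part that bears it (a point fixed in the world has none). Each returns a list of dicts, best first, with "conf" (0 to 1); they miss things now and then, are a little off and sometimes report something else, mostly with a low value. They report only what shows in the picture. A call takes as long as a camera call. They do not tell look-alikes from the thing itself.
- look_for(picture, query): "point" ([x, y, z] in m, in world coordinates, good to about 4 mm: the middle of the surface that is visible of it).
- cut_out(picture, query): "pixels" (480x640 bool, what is visible of it).
- place_of(picture, query): "point" ([x, y, z] in m, in world coordinates, good to about 4 mm: a listed point, or the origin of a listed thing).
The state is a dict: "clock": time; "joint_positions": joint angles; "qd": joint speeds; "joint_torque": joint torques, N m; "tool_pos": TCP position; "orientation": TCP orientation; "ft_force": force on the tool from outside, world axes, zero at the start; "ft_torque": the same for the moment, N m; "width": finger opening in m; "grip_force": force on a finger pad.
Only numpy, scipy, OpenCV 4.12 (cv2) and the standard library are available. Lean on these libraries where they do the work, as an engineer would, in place of code of your own. Each camera call takes 0.05 s, during which the arm holds its last target. There are 200 camera calls.

## Task

Slide the two dividers of the grey tote to new places so that the long carton from the sloping stand (under its wire shelf) lies flat in the compartment at the tote's blue end and the short, wide carton lies flat lengthwise in the middle compartment, each with no more than about 2 cm to spare lengthwise. The white timer stays in the third compartment, standing on the tote's floor. Do not knock over or shift the bottles and jars around.

Things in the scene. Friction and masses are not known exactly. Their poses are not given: they have to be found in the camera images.
- tote: The open grey tote, fixed to the desk; origin at the centre of its underside. Inside it is 122 mm wide (its x) and 420 mm long (its y); walls 6 mm thick and 30 mm high from the desk, floor 4 mm thick. The wall at its -y end is blue (the blue end). Two upright dividers across its width split it along y into three compartments: blue end, middle, timer end.
- divider_blue_end (a joint): Slide of the white divider nearer the blue end: its value (m) is the clear length of the blue-end compartment, from the blue wall to the divider's face; it grows as the divider moves along the tote's +y; range 0 to 0.212. It stays where it is left; sliding takes about 2 N. The divider is 6 mm thick.
- divider_timer_end (a joint): Slide of the white divider nearer the other (timer) end: its value (m) is the clear length of the timer-end compartment; it grows as the divider moves along the tote's -y; range 0 to 0.180. It stays where it is left; sliding takes about 2 N. It is 6 mm thick, so the clear middle compartment is 0.408 minus both joint values.
- divider_blue_end_grip (a point): Grip point of the blue-end divider: the middle of the black block on top of it, 30 mm along the tote's x, 14 mm along y, 32 mm high (from 52 to 84 mm above the desk), 72 mm above the desk. The white divider below reaches 50 mm above the desk. Axes are the tote's.
- divider_timer_end_grip (a point): Grip point of the timer-end divider, the same black block as on the other one, 72 mm above the desk. Axes are the tote's.
- long_carton_centre (a point): Centre of the long carton: x 42, y 177, z 49 mm along its own axes (origin midway in all three), about 0.16 kg, firm. At the start it lies on the sloping stand with its own z tilted 35 degrees from vertical, toward the stand's front. It has to lie in the tote on one of its long faces, its y along the tote's y.
- short_carton_centre (a point): Centre of the short wide carton: x 130, y 67, z 31 mm along its own axes, about 0.14 kg, firm. At the start it lies flat on the desk. It has to lie flat in the tote, its x along the tote's y.
- timer_centre (a point): Centre of the round white dial timer, diameter 62, height 44 mm, 0.15 kg, loose, upright on the tote's floor in the timer-end compartment. A divider may push it along.
- stand: Sloping white stand, fixed; origin on the desk under its middle. Plate 230 mm along its y, rising 35 degrees toward its +x, its lower edge 36 mm up. Carton within 15 mm of mid-y, against a 14 mm lip whose middle 110 mm is open. Above it a fixed wire shelf of steel rods, 285-295 mm up, x -55 to +50, y +-113 mm, on posts at x 45, y +-108: reach under it tilted, from the front (-x).
- spray_can: Tall spray can standing upright, diameter 58, height 187 mm; origin at the centre of its underside. Loose: leave alone.
- polish: Nail polish bottle standing upright, 26x26x76 mm; origin at the centre of its underside. Loose: leave alone.
- lotion: Gel bottle standing upright, diameter 53, height 166 mm; origin at the centre of its underside. Loose: leave alone.
- jar: White jar with lid, diameter 70, height 82 mm; origin at the centre of its underside. Loose: leave alone.
There are look-alikes about, which are no part of the job. Leave any red look-alike of the part that bears timer_centre alone.

How it is judged:
At the end, for the whole second after the job is handed in: Long carton on a long face on the tote floor in the blue-end compartment, which is at most 202 mm long; short carton flat and lengthwise in the middle one, at most 155 mm long; timer upright on the floor of the third; all at rest, bystanders within 30 mm of their start (value of joint divider_blue_end below 0.202 m and y of divider_timer_end_grip in the frame of divider_blue_end_grip below 0.161 m and y of long_carton_centre in the frame of divider_blue_end_grip below 0 m and y of long_carton_centre in the frame of tote above -0.21 m and z of long_carton_centre in the frame of tote between 0.021 and 0.034 m and x of long_carton_centre in the frame of tote between -0.061 and 0.061 m and angle between the y axis of long_carton_centre and the y axis of tote, either way round below 0.2 rad and y of short_carton_centre in the frame of divider_blue_end_grip above 0 m and y of short_carton_centre in the frame of divider_timer_end_grip below 0 m and z of short_carton_centre in the frame of tote between 0.014 and 0.025 m and x of short_carton_centre in the frame of tote between -0.061 and 0.061 m and angle between the x axis of short_carton_centre and the y axis of tote, either way round below 0.25 rad and y of timer_centre in the frame of divider_timer_end_grip above 0 m and y of timer_centre in the frame of tote below 0.21 m and z of timer_centre in the frame of tote below 0.034 m and angle between timer_centre's own z axis and vertical below 0.15 rad and x of timer_centre in the frame of tote between -0.061 and 0.061 m and linear speed of each of long_carton, short_carton, timer below 0.02 m/s); the robot touches nothing.
It fails at once if the spray can is shifted by more than 30 mm or knocked over (distance of spray_can from where it was at the start of the episode above 0.03 m or angle between spray_can's own z axis and vertical above 0.5 rad).
It fails at once if the nail polish is shifted by more than 30 mm or knocked over (distance of polish from where it was at the start of the episode above 0.03 m or angle between polish's own z axis and vertical above 0.5 rad).
It fails at once if the gel bottle is shifted by more than 30 mm or knocked over (distance of lotion from where it was at the start of the episode above 0.03 m or angle between lotion's own z axis and vertical above 0.5 rad).
It fails at once if the white jar is shifted by more than 30 mm or knocked over (distance of jar from where it was at the start of the episode above 0.03 m or angle between jar's own z axis and vertical above 0.5 rad).
It fails at once if the timer is tipped over (angle between timer_centre's own z axis and vertical above 0.7 rad).
It also fails if it takes over 64 s, if anything falls off the work surface, if the arm or the gripper's body presses on something with over 40 N, if the wrist force passes 120 N, or if a joint passes its speed limit or range.

## Working session

There is one attempt and no reset: what is moved stays moved. The work goes in short steps, Python scripts to look and compute and a shell command to move; the robot and the scene stay as the last step left them, time stands still between calls to the robot, and variables do not carry over. Pictures are saved under pics/ and viewed, at most 11 in all, crops included, and the job is handed in when it is done.

```bash
mkdir -p pics; cat > h.py <<'E'
from workcell import *
import numpy as np, cv2
def save(p,n,crop=None,s=1):
    im=p["color"][:,:,::-1]
    if crop: x0,y0,x1,y1=crop; im=im[y0:y1,x0:x1]
    cv2.imwrite("pics/"+n,cv2.resize(np.ascontiguousarray(im),None,fx=s,fy=s))
def ray(p,u,v,z):
    d=np.array(p["rotation"])@np.array([(u-p["cx"])/p["fx"],(v-p["cy"])/p["fy"],1]); e=np.array(p["eye"])
    return e+d*(z-e[2])/d[2]
def proj(p,X):
    c=np.array(p["rotation"]).T@(np.array(X)-np.array(p["eye"])); return [round(float(p["fx"]*c[0]/c[2]+p["cx"]),1),round(float(p["fy"]*c[1]/c[2]+p["cy"]),1)]
E
python3 - <<'E'
from h import *
P={n:capture(n) for n in("scene","top")}
for n,p in P.items():
    save(p,n+"0.png"); print(n,np.round(p["eye"],3),np.round(p["rotation"],3).tolist(),p["fx"])
for q in "tote divider_blue_end_grip divider_timer_end_grip long_carton_centre short_carton_centre timer_centre stand spray_can polish lotion jar".split():
    for n,p in P.items():
        print(q,n,[(np.round(d["point"],3).tolist(),round(d["conf"],2),proj(p,d["point"])) for d in place_of(p,q)][:4])
print(observe())
E
```

```text
scene [-0.116 -0.888  1.285] [0.872, -0.315, 0.124, -0.354] 603.0103319857733
top [ 0.384 -0.     1.364] [0.712, -0.697, 0.06, -0.055] 540.8234195926972Traceback (most recent call last):
  File "<stdin>", line 7, in <module>
  File "h.py", line 11, in proj
    c=np.array(p["rotation"]).T@(np.array(X)-np.array(p["eye"])); return [round(float(p["fx"]*c[0]/c[2]+p["cx"]),1),round(float(p["fy"]*c[1]/c[2]+p["cy"]),1)]
      ~~~~~~~~~~~~~~~~~~~~~~~~~^^~~~~~~~~~~~~~~~~~~~~~~~~~~~~~~~
ValueError: matmul: Input operand 1 has a mismatch in its core dimension 0, with gufunc signature (n?,k),(k,m?)->(n?,m?) (size 3 is different from 4)
```

```bash
sed -i 's/np.array(p\["rotation"\])/RM(p)/g' h.py; cat >> h.py <<'E'
from scipy.spatial.transform import Rotation as Ro
def RM(p): return Ro.from_quat(p["rotation"]).as_matrix()
E
python3 - <<'E'
from h import *
P={n:capture(n) for n in("scene","top")}
for q in "tote divider_blue_end_grip divider_timer_end_grip long_carton_centre short_carton_centre timer_centre stand spray_can polish lotion jar".split():
    for n,p in P.items():
        print(q,n,[(np.round(d["point"],3).tolist(),round(d["conf"],2),proj(p,d["point"])) for d in place_of(p,q)][:4])
print(observe())
E
```

```text
tote scene [([0.435, -0.019, 0.002], 0.66, [275.8, 290.6])]
tote top [([0.441, -0.023, 0.002], 0.61, [327.9, 313.4])]
divider_blue_end_grip scene [([0.444, -0.112, 0.069], 0.58, [298.7, 294.5])]
divider_blue_end_grip top [([0.446, -0.112, 0.069], 0.81, [365.6, 310.7])]
divider_timer_end_grip scene [([0.442, 0.051, 0.075], 0.71, [260.4, 256.7])]
divider_timer_end_grip top [([0.436, 0.052, 0.077], 0.63, [296.5, 313.6]), ([0.517, -0.315, -0.001], 0.27, [443.6, 285.6])]
long_carton_centre scene [([0.623, 0.2, 0.068], 0.89, [281.1, 199.9]), ([0.417, 0.11, 0.025], 0.69, [242.4, 260.7]), ([0.437, 0.052, 0.072], 0.25, [259.0, 257.9])]
long_carton_centre top [([0.623, 0.202, 0.069], 0.68, [237.2, 234.7])]
short_carton_centre scene [([0.678, -0.192, 0.013], 0.7, [385.4, 281.5])]
short_carton_centre top [([0.67, -0.191, 0.016], 0.85, [395.8, 224.2]), ([0.738, 0.006, -0.001], 0.69, [319.0, 198.1])]
timer_centre scene [([0.815, -0.136, 0.026], 0.8, [406.8, 243.0]), ([0.584, -0.02, 0.024], 0.61, [318.4, 258.8]), ([0.417, 0.108, 0.026], 0.58, [242.5, 260.9]), ([0.43, 0.261, 0.019], 0.58, [216.9, 23
[... 934 characters left out ...]
sitions': array([-1.36830898e+00,  5.22322134e-02,  1.40068297e+00,  3.75479668e-06,
        1.68860242e+00, -7.02907832e-02]), 'qd': array([ 7.94719362e-05, -5.95867043e-04, -5.19777469e-04,  1.06018633e-03,
        1.02062212e-03,  1.94964309e-03]), 'joint_torque': array([-2.90570188e-04, -3.81533933e+01, -3.60307860e+01, -8.27626377e-05,
        2.61627547e-04, -1.43661049e-05]), 'tool_pos': array([ 0.14147244, -0.50560752,  0.21021507]), 'orientation': array([9.90713390e-01, 1.35966825e-01, 4.33886538e-06, 3.73203180e-05]), 'ft_force': array([ 0.84282399, -0.04880342,  0.56587586]), 'ft_torque': array([0.02461378, 0.03264344, 0.03600735]), 'grip_force': 0.0, 'width': 0.08583763881543155}
```

View pics/scene0.png

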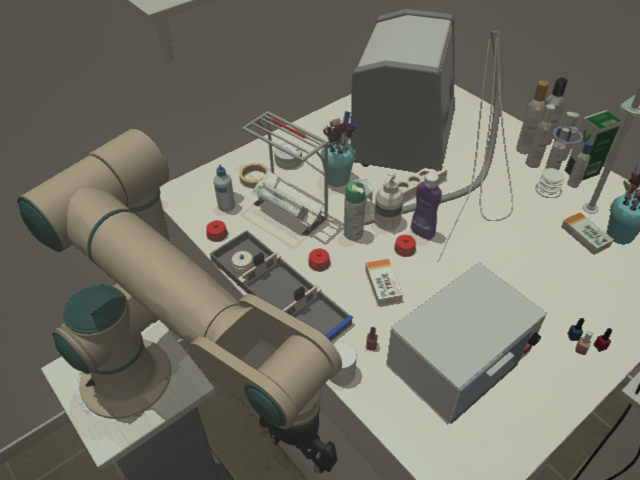

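View pics/top0.png

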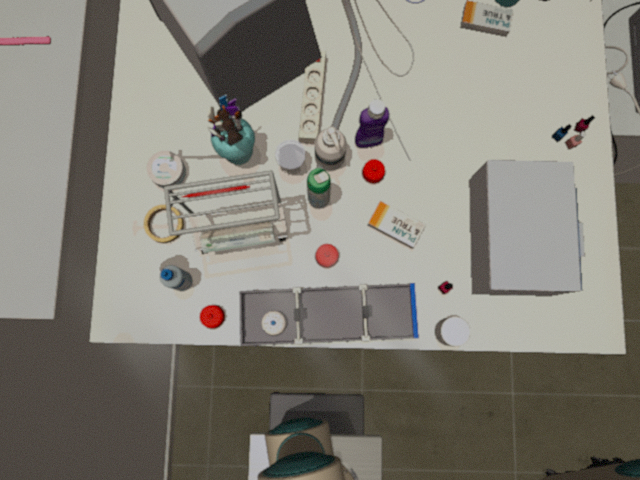

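The pictures show the tote at top (240..417, 283..345), with its blue end on the right. The dividers' black blocks are at (298,313) and (366,311), and the white timer is at (273,322).

Look-alikes:
- **Timer:** red ones at (212,316), (327,255) and (373,171). I choose the white one.
- **Short carton:** the one at (397,225). A far twin at (488,15) is out of reach.
- **Long carton:** under the shelf at (238,238). The red pen lying on the shelf is not it.

```bash
python3 - <<'E'
from h import *
p=capture("top"); s=capture("scene")
def rect(p,q,z,pick=None):
    ds=cut_out(p,q)
    if pick is not None: ds.sort(key=lambda d:np.hypot(*(np.argwhere(d["pixels"]).mean(0)[::-1]-pick)))
    m=ds[0]["pixels"].astype(np.uint8)
    vu=np.argwhere(m)[:,::-1]
    pts=np.array([ray(p,u,v,z)[:2] for u,v in vu])
    r=cv2.minAreaRect((pts*1000).astype(np.float32))
    return ds[0]["conf"],[np.round(x,1) for x in r],len(vu)
print("tote",rect(p,"tote",.03))
print("short",rect(p,"short_carton_centre",.031,(397,225)))
print("short s",rect(s,"short_carton_centre",.02,(385,281)))
print("long",rect(p,"long_carton_centre",.085))
for q in("divider_blue_end_grip","divider_timer_end_grip"):
    print(q,[[np.round(d["point"],4).tolist() for d in place_of(c,q)][:1] for c in(p,s)])
# tote corners from colour: blue wall
im=p["color"].astype(int); b=(im[...,2]-im[...,0]>80); b[:270]=0;b[350:]=0;b[:,:390]=0;b[:,430:]=0
vu=np.argwhere(b)[:,::-1]; pts=np.array([ray(p,u,v,.03)[:2] for u,v in vu]); r=cv2.minAreaRect((pts*1000).astype(np.float32)); print("blue",r)
save(p,"crop.png",(150,150,470,360),2.5)
E
```

```text
tote (0.68, [array([437.7, -23.3]), array([138.9, 436.8]), np.float64(3.3)], 9378)
short (0.65, [array([ 664.9, -188.9]), array([127.5,  70.7]), np.float64(63.2)], 1354)
short s (0.75, [array([ 670.2, -190.7]), array([150.9,  74. ]), np.float64(62.3)], 1134)
long (0.88, [array([615.6, 200.9]), array([ 54. , 175.6]), np.float64(10.0)], 1557)
divider_blue_end_grip [[[0.448, -0.1145, 0.0701]], [[0.4458, -0.1113, 0.0706]]]
divider_timer_end_grip [[[0.4358, 0.0515, 0.0753]], [[0.4405, 0.0515, 0.0723]]]
blue ((451.8786315917969, -232.7244110107422), (129.6991424560547, 9.499862670898438), 3.751572847366333)
```

View pics/crop.png

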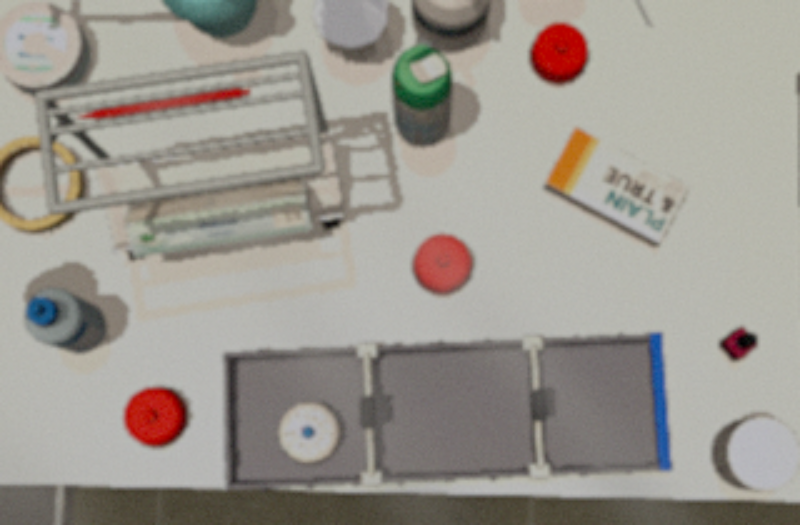

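The crop confirms the choices: the white timer at (308,432), the blocks at (375,411) and (542,405), the short carton at (618,185), and the long carton under the shelf at (225,222). The tote is turned about 3.5° and the stand about 9°. I'll slide the dividers first.

```bash
python3 -m inch '[[0.0277,0.0357,0,-0.019],[0.0277,0.0357,0,-0.019],[0.0277,0.0357,0,-0.019],[0.0277,0.0357,0,-0.019],[0.0277,0.0357,0,-0.019],[0.0277,0.0357,0,-0.019],[0.0277,0.0357,0,-0.019],[0.0277,0.0357,0,-0.019],[0.0277,0.0357,0,-0.019],[0.0277,0.0357,0,-0.019],[0.0277,0.0357,0,-0.019],[0,0,0,0]]' 1 40
```

```text
clock: 3.05
tool_pos: [0.4481, -0.109, 0.21]
orientation: [0.999, 0.035, 0.0, -0.001]
ft_force: [0.5, -0.5, -0.1]
width: 0.0854
grip_force: 0.0
```

```bash
python3 -m inch '[[0,0,-0.04,0],[0,0,-0.04,0],[0,0,-0.04,0],[0,0,-0.034,0],[0,0,0,0]]' && python3 -m inch '[[0,0,0,0],[0,0,0,0],[0,0,0,0],[0,0,0,0],[0,0,0,0]]' -0.9 40
```

```text
clock: 3.55
tool_pos: [0.4427, -0.1122, 0.0516]
orientation: [0.999, 0.032, -0.004, -0.002]
ft_force: [-0.2, -0.1, 0.2]
width: 0.0852
grip_force: 0.0
clock: 4.05
tool_pos: [0.4467, -0.1129, 0.0571]
orientation: [0.999, 0.032, 0.001, 0.0]
ft_force: [-0.8, -0.1, 14.3]
width: 0.0126
grip_force: 36.1
```

```bash
python3 -m inch '[[-0.0008,0.0123,0.0005,0],[-0.0008,0.0123,0.0005,0],[-0.0008,0.0123,0.0005,0],[-0.0008,0.0123,0,0],[-0.0008,0.0123,0,0],[-0.0008,0.0123,0,0],[0,0,0,0],[0,0,0,0]]' && python3 -m inch '[[0,0,0,0],[0,0,0,0],[0,0,0.03,0],[0,0,0.04,0],[0,0,0,0]]' 0.3
```

```text
clock: 4.85
tool_pos: [0.4415, -0.0369, 0.0574]
orientation: [0.999, 0.033, 0.0, -0.001]
ft_force: [4.7, 2.3, -3.6]
width: 0.0123
grip_force: 39.4
clock: 5.35
tool_pos: [0.4439, -0.0392, 0.1333]
orientation: [0.999, 0.032, 0.005, 0.001]
ft_force: [0.9, 1.3, -0.3]
width: 0.0556
grip_force: 0.0
```

```bash
python3 -m inch '[[-0.002,0.045,0,0],[-0.002,0.046,0,0],[0,0,0,0],[0,0,-0.03,0],[0,0,-0.041,0],[0,0,0,0],[0,0,0,0]]' 1 && python3 -m inch '[[0,0,0,0],[0,0,0,0],[0,0,0,0],[0,0,0,0],[0,0,0,0]]' -0.9
```

```text
clock: 6.05
tool_pos: [0.437, 0.0517, 0.057]
orientation: [0.999, 0.032, -0.001, 0.0]
ft_force: [1.5, 0.3, -0.1]
width: 0.0854
grip_force: 0.0
clock: 6.55
tool_pos: [0.4376, 0.0519, 0.0572]
orientation: [0.999, 0.032, 0.0, 0.0]
ft_force: [-1.3, 0.1, 13.3]
width: 0.0123
grip_force: 36.0
```

```bash
python3 -m inch '[[-0.0005,0.0082,0,0],[-0.0005,0.0082,0,0],[-0.0005,0.0082,0,0],[-0.0005,0.0082,0,0],[-0.0005,0.0082,0,0],[-0.0005,0.0082,0,0],[-0.0005,0.0082,0,0],[0,0,0,0],[0,0,0,0]]' && python3 -m inch '[[0,0,0,0],[0,0,0,0],[0,0,0.04,0],[0,0,0.045,0],[0,0,0.045,0],[0,0,0,0]]' 0.3 && python3 - <<'E'
from h import *
p=capture("top")
for q in("divider_blue_end_grip","divider_timer_end_grip","timer_centre","short_carton_centre"):
    print(q,[np.round(d["point"],4).tolist() for d in place_of(p,q)][:4])
save(p,"top2.png",(150,150,470,360),2)
E
```

```text
clock: 7.45
tool_pos: [0.4337, 0.1109, 0.0572]
orientation: [0.999, 0.032, 0.0, -0.001]
ft_force: [-3.3, 1.4, 5.8]
width: 0.0125
grip_force: 39.9
clock: 8.05
tool_pos: [0.4366, 0.1099, 0.1934]
orientation: [0.999, 0.032, 0.006, -0.001]
ft_force: [0.6, 0.3, 0.1]
width: 0.0554
grip_force: 0.0
divider_blue_end_grip [[0.4416, -0.037, 0.0675], [0.4423, -0.0241, -0.0011], [0.62, 0.1981, 0.0709]]
divider_timer_end_grip []
timer_centre [[0.5875, -0.0169, 0.0229], [0.8138, -0.1296, 0.0211], [0.4293, 0.2669, 0.0215], [0.4176, 0.1433, 0.0258]]
short_carton_centre [[0.6716, -0.1907, 0.0189], [0.5158, -0.3149, -0.0017]]
```

View pics/top2.png

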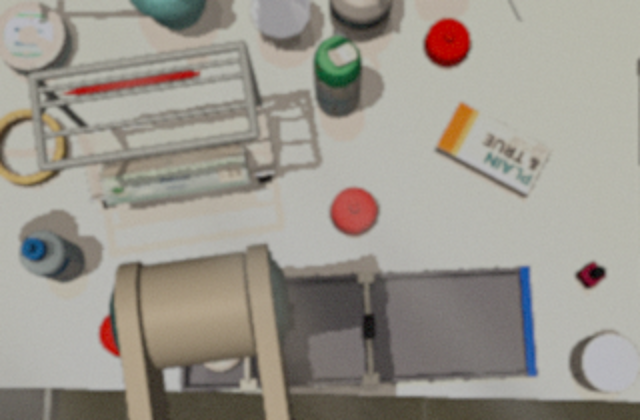

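The picture shows the blue-end block moved to (370,325) and the timer divider at (248,385), with the tote undisturbed. The short carton is unchanged at (495,150), so I go to it next.

```bash
python3 -m inch '[[0.0234,-0.03,0,0.1038],[0.0234,-0.03,0,0.1038],[0.0234,-0.03,0,0.1038],[0.0234,-0.03,0,0.1038],[0.0234,-0.03,0,0.1038],[0.0234,-0.03,0,0.1038],[0.0234,-0.03,0,0.1038],[0.0234,-0.03,0,0.1038],[0.0234,-0.03,0,0.1038],[0.0234,-0.03,0,0.1038],[0,0,0,0],[0,0,0,0]]' 1 && python3 - <<'E'
from h import *
print(observe()["joint_positions"])
p=capture("top");s=capture("scene")
for c in (p,s): print([np.round(d["point"],4).tolist() for d in place_of(c,"short_carton_centre")][:2])
E
```

```text
clock: 9.5
tool_pos: [0.6674, -0.1909, 0.1837]
orientation: [0.852, 0.523, -0.001, -0.002]
ft_force: [-0.3, -0.0, 0.6]
width: 0.0855
grip_force: 0.0
[-3.31917559e-01  5.59830591e-01  8.40076124e-01  2.26906330e-04
  1.74608535e+00  1.38829038e-01]
[[0.6702, -0.1886, 0.0153]]
[[0.6766, -0.1921, 0.0151]]
```

```bash
python3 -m inch '[[0.003,0,-0.04,0],[0,0,-0.045,0],[0,0,-0.045,0],[0,0,-0.035,0],[0,0,-0.015,0],[0,0,0,0],[0,0,0,0]]' && python3 -m inch '[[0,0,0,0],[0,0,0,0],[0,0,0,0],[0,0,0,0]]' -0.2 50
```

```text
clock: 10.4
tool_pos: [0.6721, -0.1908, 0.0095]
orientation: [0.852, 0.524, 0.001, 0.001]
ft_force: [0.2, 0.2, 0.5]
width: 0.0854
grip_force: 0.0
clock: 10.8
tool_pos: [0.6715, -0.1908, 0.0091]
orientation: [0.852, 0.523, 0.001, 0.001]
ft_force: [-4.4, 1.9, 8.9]
width: 0.0343
grip_force: 4.4
```

```bash
python3 - <<'E'
from h import *
s=capture("scene"); save(s,"s3.png",(300,190,470,330),4)
E
```

```text
(no output)
```

View pics/s3.png

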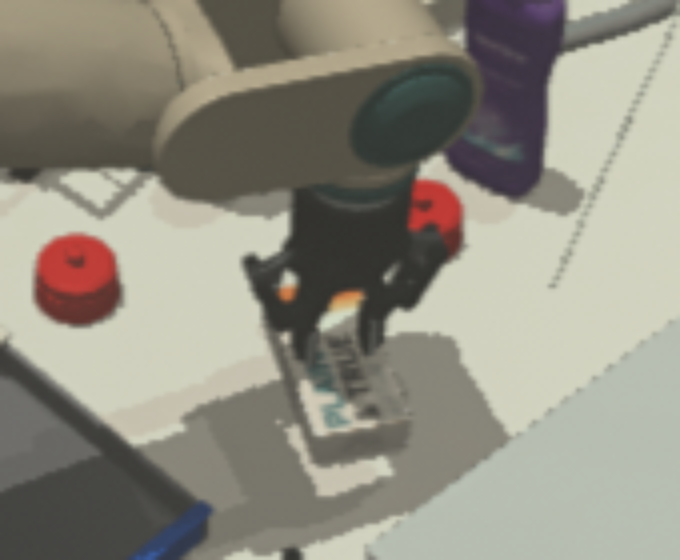

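The fingers closed over the carton's top at (330,330) in the crop: the grip was too high. I'll reopen, rise and look.

```bash
python3 -m inch '[[0,0,0,0],[0,0,0.01,0],[0,0,0.03,0],[0,0,0.04,0],[0,0,0.04,0],[0,0,0,0]]' 1 && python3 - <<'E'
from h import *
s=capture("scene"); p=capture("top")
a=s["color"][190:330,300:470]; b=p["color"][150:290,310:480]
cv2.imwrite("pics/s4.png",cv2.resize(np.hstack([a,b])[:,:,::-1],None,fx=2.3,fy=2.3))
for c in (p,s):
    print([np.round(d["point"],4).tolist() for d in place_of(c,"short_carton_centre")][:2])
    ds=cut_out(c,"short_carton_centre")[:1]
    for d in ds:
        pts=np.array([ray(c,u,v,.031)[:2] for v,u in np.argwhere(d["pixels"])]); print(cv2.minAreaRect((pts*1000).astype(np.float32)))
E
```

```text
clock: 11.45
tool_pos: [0.6738, -0.1917, 0.1361]
orientation: [0.852, 0.523, 0.004, 0.005]
ft_force: [0.5, 0.4, 1.6]
width: 0.0857
grip_force: 0.0
[[0.6692, -0.1909, 0.0152]]
((665.9984130859375, -188.907958984375), (130.3396759033203, 71.88333892822266), 63.70902633666992)
[[0.6752, -0.1922, 0.0114]]
((664.0465698242188, -196.61785888671875), (154.29530334472656, 75.85719299316406), 62.638710021972656)
```

View pics/s4.png

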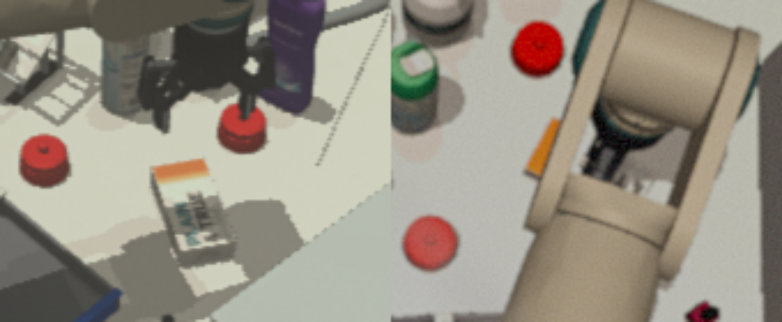

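The carton is unmoved at left (190,205). I retry about 14 mm lower.

```bash
python3 -m inch '[[-0.003,0.0005,-0.04,0],[0,0,-0.045,0],[0,0,-0.035,0],[0,0,-0.01,0],[0,0,-0.005,0],[0,0,0,0],[0,0,0,0]]' && python3 -m inch '[[0,0,0,0],[0,0,0,0],[0,0,0,0],[0,0,0,0]]' 0.3 50
```

```text
clock: 12.45
tool_pos: [0.6693, -0.1907, -0.0056]
orientation: [0.852, 0.523, 0.001, 0.002]
ft_force: [0.2, -0.7, 0.8]
width: 0.0852
grip_force: 0.0
clock: 12.85
tool_pos: [0.6692, -0.1907, -0.0057]
orientation: [0.852, 0.523, 0.001, 0.002]
ft_force: [0.6, -0.4, 5.4]
width: 0.0653
grip_force: 57.3
```

```bash
python3 -m inch '[[0,0,0.025,0],[0,0,0.04,0],[0,0,0.04,0],[0,0,0.03,0],[-0.0234,0.0226,0,0.0531],[-0.0234,0.0226,0,0.0531],[-0.0234,0.0226,0,0.0531],[-0.0234,0.0226,0,0.0531],[-0.0234,0.0226,0,0.0531],[-0.0234,0.0226,0,0.0531],[-0.0234,0.0226,0,0.0531],[-0.0234,0.0226,0,0.0531],[-0.0234,0.0226,0,0.0531],[-0.0234,0.0226,0,0.0531],[0,0,0,0],[0,0,0,0],[0,0,0,0]]' && python3 - <<'E'
from h import *
s=capture("scene"); p=capture("top")
a=s["color"][200:360,180:370]; b=p["color"][200:360,230:420]
cv2.imwrite("pics/s5.png",cv2.resize(np.hstack([a,b])[:,:,::-1],None,fx=2.1,fy=2.1))
o=observe();print(o["tool_pos"],Ro.from_quat(o["orientation"]).as_matrix().round(3).tolist(),o["width"])
E
```

```text
clock: 14.55
tool_pos: [0.4343, 0.0354, 0.127]
orientation: [0.685, 0.728, 0.0, 0.0]
ft_force: [-0.4, -0.8, -2.1]
width: 0.0654
grip_force: 56.6
[0.43430048 0.03523898 0.12671118] [[-0.061, 0.998, 0.0], [0.998, 0.061, -0.0], [-0.0, 0.0, -1.0]] 0.0655437886588979
```

View pics/s5.png

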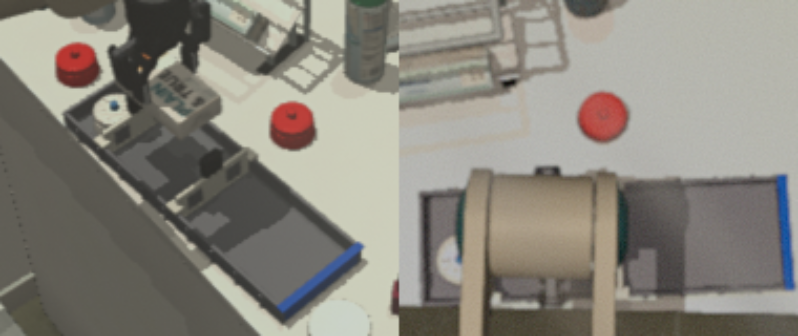

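The left picture shows the carton held level at (185,100) over the middle compartment, in line with the tote. I lower it.

```bash
python3 -m inch '[[0,0.0005,-0.03,0],[0,0,-0.03,0],[0,0,-0.025,0],[0,0,-0.015,0],[0,0,-0.015,0],[0,0,-0.01,0],[0,0,-0.0015,0],[0,0,0,0],[0,0,0,0]]'
```

```text
clock: 15.55
tool_pos: [0.4346, 0.0362, 0.001]
orientation: [0.685, 0.729, 0.001, 0.001]
ft_force: [-0.9, -0.2, -1.3]
width: 0.0653
grip_force: 56.5
```

```bash
python3 -m inch '[[0,0,-0.002,0],[0,0,0,0]]' && python3 -m inch '[[0,0,0,0],[0,0,0,0],[0,0,0.02,0],[0,0,0.04,0],[0,0,0.045,0],[0,0,0.045,0],[0,0,0.03,0],[0,0,0,0]]' 0.88 && python3 - <<'E'
from h import *
p=capture("top");s=capture("scene")
for q in("short_carton_centre","divider_blue_end_grip","divider_timer_end_grip"):
  for c in (p,s): print(q,[(np.round(d["point"],4).tolist(),round(d["conf"],2)) for d in place_of(c,q)][:2])
print(observe()["joint_positions"])
E
```

```text
clock: 15.75
tool_pos: [0.4341, 0.0363, -0.0015]
orientation: [0.685, 0.729, 0.0, 0.0]
ft_force: [-0.8, 0.5, -1.3]
width: 0.0655
grip_force: 56.5
clock: 16.55
tool_pos: [0.4362, 0.0363, 0.1837]
orientation: [0.685, 0.729, 0.003, 0.004]
ft_force: [0.1, 0.9, -0.1]
width: 0.0807
grip_force: 0.0
short_carton_centre []
short_carton_centre [([0.4415, 0.0364, 0.0211], 0.94), ([0.5205, 0.3495, -0.0032], 0.67)]
divider_blue_end_grip []
divider_blue_end_grip [([0.4413, -0.0377, 0.0714], 0.62)]
divider_timer_end_grip []
divider_timer_end_grip [([0.433, 0.1083, 0.0724], 0.95), ([0.5193, 0.3474, -0.0017], 0.58)]
[-1.37689200e-03 -1.94102327e-01  1.70047560e+00  3.37621169e-06
  1.63718595e+00 -6.33679348e-02]
```

The short carton is in. Next I try the tilt: in free space, high up, I push past the reach limit and see how the tool's attitude gives.

```bash
python3 -m inch '[[0,0,0.04,0],[0.02,0,0.045,0],[0.02,0,0.045,0],[0.02,0,0.045,0],[0.02,0,0.045,0],[0.045,0,0,0],[0.045,0,0,0],[0.045,0,0,0],[0.045,0,0,0],[0.045,0,0,0],[0.045,0,0,0],[0.045,0,0,0]]' 1 && python3 -c "
from h import *
o=observe();print(o['joint_positions'].round(3),Ro.from_quat(o['orientation']).as_matrix()[:,2].round(3))"
```

```text
clock: 18.15
tool_pos: [0.7397, 0.0328, 0.3469]
orientation: [0.685, 0.728, 0.018, 0.017]
ft_force: [0.5, 0.6, 1.4]
width: 0.0852
grip_force: 0.0
[-0.007  0.825  0.125  0.004  2.143 -0.067] [ 0.049  0.003 -0.999]
```

```bash
python3 -m inch '[[0.05,0,0,0],[0.05,0,0,0],[0.05,0,0,0]]' >/dev/null; cat > st.py <<'E'
from h import *
o=observe();print(o['joint_positions'].round(3),Ro.from_quat(o['orientation']).as_matrix()[:,2].round(3),o['tool_pos'].round(4),round(o['clock'],2))
E
python3 st.py; python3 -m inch '[[0,0,0.05,0],[0,0,0.05,0],[0,0,0.05,0]]' >/dev/null;python3 st.py
```

```text
[-0.013  0.898  0.123  0.008  1.991 -0.071] [ 0.129  0.006 -0.992] [0.794  0.0291 0.2963] 18.45
[-0.017  0.742  0.122  0.012  2.103 -0.072] [ 0.173  0.007 -0.985] [0.7378 0.0271 0.4111] 18.75
```

```bash
python3 -m inch '[[0.04,0,0.03,0],[0.04,0,0.03,0],[0.04,0,0.03,0],[0.04,0,0.03,0],[0.04,0,0.03,0]]' >/dev/null;python3 st.py; python3 -m inch '[[0.045,0,0.01,0],[0.045,0,0.01,0],[0.045,0,0.01,0],[0.045,0,0.01,0]]' >/dev/null;python3 st.py
```

```text
[-0.027  0.726  0.123  0.022  1.972 -0.077] [ 0.315  0.012 -0.949] [0.7728 0.0219 0.4326] 19.25
[-0.031  0.8    0.123  0.027  1.796 -0.08 ] [ 0.411  0.014 -0.911] [0.8377 0.0192 0.3924] 19.65
```

```bash
python3 -m inch '[[0.04,0,0.03,0],[0.04,0,0.03,0],[0.04,0,0.03,0],[0.04,0,0.03,0],[0.04,0,0.03,0],[0.04,0,0.03,0]]' >/dev/null;python3 st.py; python3 - <<'E'
from h import *
print(Ro.from_quat(observe()["orientation"]).as_matrix().round(3).tolist())
p=capture("top");s=capture("scene")
for q in("stand","long_carton_centre","lotion"):
  for c in (p,s): print(q,[(np.round(d["point"],4).tolist(),round(d["conf"],2)) for d in place_of(c,q)][:2])
save(p,"t6.png",(150,150,290,280),5.5)
d=cut_out(s,"long_carton_centre")[0]
print(cv2.minAreaRect(np.argwhere(d["pixels"])[:,::-1].astype(np.float32)))
# predicted corner pixels for the carton at guess centre, yaw
for n,c in(("t",p),("s",s)):
  m=cut_out(c,"long_carton_centre")[0]["pixels"]
  np.save("m_"+n,m)
import pickle; pickle.dump({n:{k:c[k] for k in("fx","fy","cx","cy","eye","rotation")} for n,c in(("t",p),("s",s))},open("cams.pkl","wb"))
E
```

```text
[-0.037  0.774  0.122  0.038  1.637 -0.084] [ 0.572  0.017 -0.82 ] [0.8739 0.0157 0.4388] 20.25
[[-0.055, 0.818, 0.572], [0.998, 0.056, 0.017], [-0.018, 0.572, -0.82]]
stand [([0.6516, 0.2041, 0.0012], 0.55)]
stand [([0.6512, 0.2002, -0.0024], 0.77), ([0.5161, -0.3103, -0.0014], 0.72)]
long_carton_centre [([0.6238, 0.1991, 0.0698], 0.9), ([0.4062, -0.3203, 0.0023], 0.56)]
long_carton_centre [([0.62, 0.199, 0.0706], 0.68)]
lotion []
lotion [([0.5177, 0.3471, -0.0001], 0.89), ([0.4349, 0.1099, 0.0728], 0.49)]
((280.16851806640625, 200.23033142089844), (57.34587860107422, 15.05196762084961), 32.0053825378418)
```

View pics/t6.png

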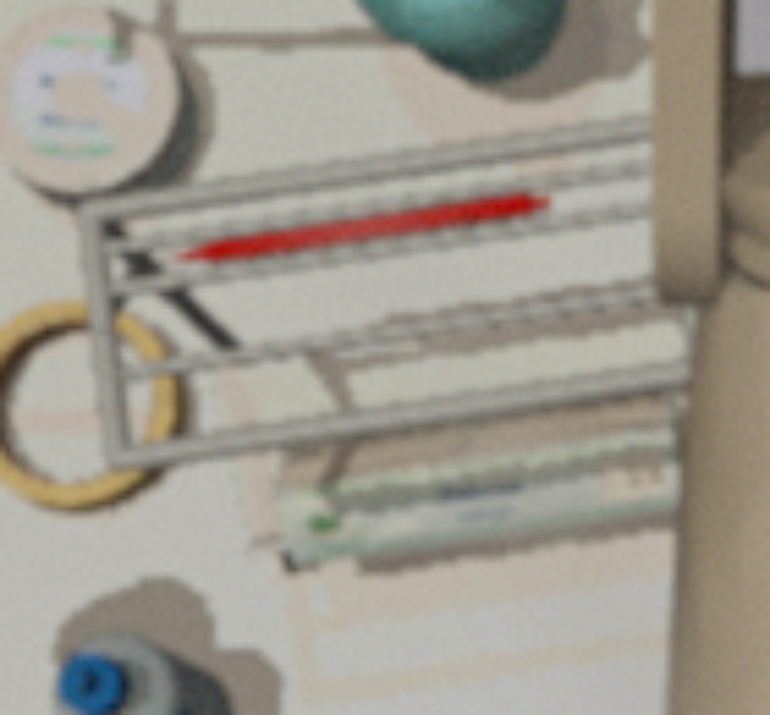

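The tool now leans 34.9° outward, closing up the slope, which is what the stand needs. The crop shows the shelf's front rod from (120,460) to (690,385) and the carton from (285,560) to (680,440).

```bash
python3 - <<'E'
from h import *
import pickle
from scipy.optimize import minimize
C=pickle.load(open("cams.pkl","rb")); p=C["t"]
a,b=[ray(p,150+x/5.5,150+y/5.5,.29) for x,y in((120,460),(690,385))]
print("rod",a,b,np.degrees(np.arctan2(-(a-b)[0],(a-b)[1])))
c2,d2=[ray(p,150+x/5.5,150+y/5.5,.0) for x,y in((290,565),(678,500))]
# fit yaw and position of carton silhouette in the scene view
m=np.load("m_s.npy"); s=C["s"]
def mask(X):
    x,y,f=X; R=(Ro.from_euler("z",f)*Ro.from_euler("y",-35,degrees=True)).as_matrix()
    P=[R@np.array([i*.021,j*.0885,k*.0245])+[x,y,.069] for i in(1,-1) for j in(1,-1) for k in(1,-1)]
    im=np.zeros((480*4,640*4),np.uint8); q=np.array([proj(s,v) for v in P]); cv2.fillConvexPoly(im,cv2.convexHull((q*4).round().astype(np.int32)),1); return im
M=cv2.resize(m.astype(np.uint8),(2560,1920),interpolation=0)
f=lambda X:1-(mask(X)&M).sum()/(mask(X)|M).sum()
for f0 in(.1,.17):
  r=minimize(f,[.622,.2,f0],method="Nelder-Mead",options=dict(initial_simplex=[[.622,.2,f0],[.63,.2,f0],[.622,.21,f0],[.622,.2,f0+.08]])); print(r.x,r.fun)
E
python3 -m inch '[[-0.04,0,0,0],[-0.05,0,0,0],[-0.05,0,0,0],[-0.05,0.01,0,0],[-0.05,0.02,0,0.03],[-0.05,0.03,0,0.03],[-0.05,0.03,-0.02,0.03],[0,0,0,0]]'; python3 st.py
```

```text
rod [0.58169567 0.29944538 0.29      ] [0.61463601 0.09172566 0.29      ] 9.010970571099326
[0.61872222 0.20118056 0.16277778] 0.1497454751131222
[0.61986265 0.19859632 0.15922325] 0.1509913215268468
clock: 21.6
tool_pos: [0.5838, 0.0962, 0.422]
orientation: [0.621, 0.725, 0.219, 0.2]
ft_force: [-0.3, -0.2, -0.6]
width: 0.0853
grip_force: 0.0
[ 0.091 -0.211  1.334  0.019  1.416 -0.061] [ 0.562  0.07  -0.824] [0.5838 0.0962 0.422 ] 21.6
```

```bash
python3 -m inch '[[-0.04,0.01,-0.01,0.02],[-0.04,0.03,-0.02,0],[0.002,0.009,-0.0363,0],[0.002,0.009,-0.0363,0],[0.002,0.009,-0.0363,0],[0.002,0.009,-0.0363,0],[0.002,0.009,-0.0363,0],[0.002,0.009,-0.0363,0],[0.034,0,0,0],[0,0,0,0],[0,0,0,0]]'; python3 st.py; python3 - <<'E'
from h import *
s=capture("scene"); save(s,"s7.png",(180,90,400,290),3)
E
```

```text
clock: 22.7
tool_pos: [0.5578, 0.1857, 0.1782]
orientation: [0.615, 0.73, 0.222, 0.199]
ft_force: [-0.4, -0.5, 0.3]
width: 0.0854
grip_force: 0.0
[ 0.308 -0.208  1.818 -0.119  0.936  0.178] [ 0.564  0.079 -0.822] [0.5578 0.1857 0.1782] 22.7
```

View pics/s7.png

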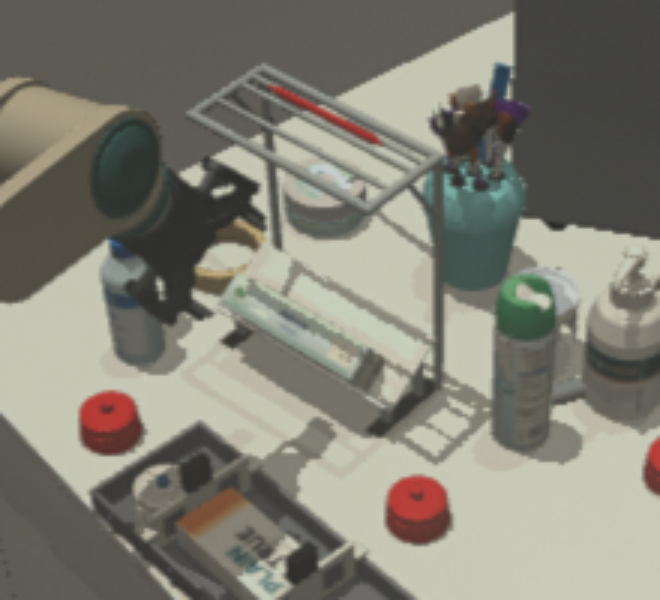

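The picture shows the tilted gripper at (190,240), square to the carton at (295,310) and clear of the shelf. The short carton lies flat in the middle compartment. I advance along the tool axis.

```bash
python3 -m inch '[[-0.0105,0.004,0,0],[0.0141,0.002,-0.0205,0],[0.0141,0.002,-0.0205,0],[0.0141,0.002,-0.0205,0],[0.0141,0.002,-0.0205,0],[0,0,0,0],[0,0,0,0]]'; python3 -m inch '[[0.0141,0.002,-0.0205,0],[0.0113,0.0016,-0.0164,0],[0,0,0,0],[0,0,0,0]]'
```

```text
clock: 23.45
tool_pos: [0.6025, 0.1983, 0.0971]
orientation: [0.615, 0.73, 0.222, 0.199]
ft_force: [0.2, -0.0, -0.0]
width: 0.0854
grip_force: 0.0
clock: 23.85
tool_pos: [0.6283, 0.2018, 0.061]
orientation: [0.615, 0.73, 0.223, 0.2]
ft_force: [-0.4, -0.2, 0.1]
width: 0.0856
grip_force: 0.0
```

```bash
python3 -m inch '[[0,0,0,0],[0,0,0,0],[0,0,0,0],[0,0,0,0],[0,0,0,0]]' -0.3 60
```

```text
clock: 24.35
tool_pos: [0.6282, 0.2016, 0.0604]
orientation: [0.615, 0.73, 0.222, 0.199]
ft_force: [-9.7, -2.1, 8.4]
width: 0.0403
grip_force: 59.6
```

```bash
python3 -m inch '[[-0.007,-0.001,0.01,0],[-0.0141,-0.002,0.0205,0],[-0.0141,-0.002,0.0205,0],[-0.0141,-0.002,0.0205,0],[-0.0141,-0.002,0.0205,0],[-0.0141,-0.002,0.0205,0],[-0.03,-0.01,0.02,0],[-0.04,-0.03,0.02,0],[-0.03,-0.04,0.02,0],[0,0,0,0]]'; python3 st.py
```

```text
clock: 25.35
tool_pos: [0.4551, 0.1132, 0.2347]
orientation: [0.615, 0.728, 0.225, 0.203]
ft_force: [0.4, 0.2, -0.3]
width: 0.0402
grip_force: 63.4
[ 0.182 -0.65   2.023 -0.029  1.153  0.017] [ 0.573  0.079 -0.816] [0.4551 0.1132 0.2347] 25.35
```

```bash
python3 -m inch '[[-0.02,-0.034,0.02,-0.038],[-0.03,-0.034,0.02,-0.038],[-0.03,-0.034,0.02,-0.037],[-0.04,0,0,0],[-0.04,0,0,0],[-0.04,0,0,0]]'; python3 st.py;  python3 -m inch '[[-0.04,0,0,0],[-0.04,0,0,0],[-0.04,0,0,0]]'>/dev/null; python3 st.py
```

```text
clock: 25.95
tool_pos: [0.3598, 0.0198, 0.3167]
orientation: [0.664, 0.701, 0.182, 0.185]
ft_force: [0.8, 0.1, -0.9]
width: 0.0403
grip_force: 63.5
[-0.097 -0.907  1.959  0.058  1.566 -0.137] [ 0.502  0.01  -0.865] [0.3598 0.0198 0.3167] 25.95
[-0.033 -0.907  1.872  0.017  1.718 -0.081] [ 0.442  0.002 -0.897] [0.3251 0.0313 0.3487] 26.25
```

```bash
python3 -m inch '[[-0.05,0,0,0],[-0.05,0,0,0],[-0.05,0,0,0],[-0.05,0,0,0],[-0.05,0,0,0],[-0.05,0,0,0]]'>/dev/null; python3 st.py;  python3 -m inch '[[-0.045,0,-0.02,0],[-0.045,0,-0.02,0],[-0.045,0,-0.02,0]]'; python3 st.py
```

```text
[ 0.68  -0.907  1.644 -0.298  2.144  0.44 ] [ 0.335 -0.046 -0.941] [0.182  0.0992 0.4363] 26.85
clock: 27.15
tool_pos: [0.1104, 0.1305, 0.4182]
orientation: [0.682, 0.713, 0.088, 0.138]
ft_force: [-0.7, 1.2, -2.1]
width: 0.04
grip_force: 63.5
[ 1.221 -0.907  1.683 -0.428  2.267  0.884] [ 0.316 -0.063 -0.947] [0.1104 0.1305 0.4182] 27.15
```

The tilt is down to 19°, but the arm is drifting sideways. I'll bring it back in front and push once more from there.

```bash
python3 -m inch '[[0.021,-0.011,-0.005,0],[0.021,-0.011,-0.005,0],[0.021,-0.011,-0.005,0],[0.021,-0.011,-0.005,0],[0.021,-0.011,-0.005,0],[0.021,-0.011,-0.005,0],[0.021,-0.011,-0.005,0],[0.021,-0.011,-0.005,0],[0.021,-0.011,-0.005,0],[0.021,-0.011,-0.005,0],[0.021,-0.011,-0.005,0],[0.021,-0.011,-0.005,0]]'; python3 st.py
```

```text
clock: 28.35
tool_pos: [0.3683, 0.0082, 0.3652]
orientation: [0.683, 0.713, 0.083, 0.138]
ft_force: [0.5, 0.3, -0.5]
width: 0.0404
grip_force: 63.5
[-0.027 -0.63   1.67  -0.064  1.783 -0.093] [ 0.31  -0.071 -0.948] [0.3683 0.0082 0.3652] 28.35
```

```bash
python3 -m inch '[[0,-0.03,-0.01,0],[-0.01,-0.03,-0.01,0],[-0.01,-0.03,-0.01,0],[0,0,0,0],[-0.044,0.01,0,0],[-0.044,0.01,0,0],[-0.044,0.01,0,0],[-0.044,0.01,0,0]]'>/dev/null; python3 st.py;python3 -m inch '[[-0.044,0.01,0,0],[-0.044,0.01,0,0]]'; python3 st.py
```

```text
[-0.459 -0.907  1.773  0.069  2.021 -0.466] [ 0.252 -0.055 -0.966] [ 0.2438 -0.0586  0.3732] 29.15
clock: 29.35
tool_pos: [0.2091, -0.0528, 0.4077]
orientation: [0.687, 0.719, 0.057, 0.092]
ft_force: [-0.5, -0.3, -1.6]
width: 0.0403
grip_force: 64.1
[-0.51  -0.907  1.686  0.076  2.154 -0.506] [ 0.209 -0.044 -0.977] [ 0.2091 -0.0528  0.4077] 29.35
```

```bash
python3 -m inch '[[-0.044,0.01,0,0],[-0.044,0.01,0,0],[-0.044,0.01,0,0]]'>/dev/null; python3 st.py;python3 -m inch '[[-0.044,0.01,-0.01,0],[-0.044,0.01,-0.01,0]]'>/dev/null; python3 st.py
```

```text
[-0.712 -0.907  1.536  0.115  2.375 -0.67 ] [ 0.153 -0.026 -0.988] [ 0.146  -0.0455  0.4648] 29.65
[-1.039 -0.908  1.47   0.167  2.499 -0.95 ] [ 0.123 -0.013 -0.992] [ 0.1077 -0.0511  0.4877] 29.85
```

```bash
python3 -m inch '[[0.02,-0.01,-0.01,0],[0.028,-0.0075,-0.015,0],[0.029,-0.0075,-0.02,0],[0.029,-0.0075,-0.02,0],[0.029,-0.0075,-0.02,0],[0.029,-0.0075,-0.02,0],[0.029,-0.0075,-0.02,0],[0.029,-0.0075,-0.02,0],[0.029,-0.0075,-0.02,0],[0.029,-0.0075,-0.02,0],[0.029,-0.0075,-0.02,0],[0.029,-0.0075,-0.02,0],[0,0,0,0],[0,0,0,0]]'; python3 st.py; python3 - <<'E'
from h import *
print(Ro.from_quat(observe()["orientation"]).as_matrix().round(3).tolist())
s=capture("scene");p=capture("top")
a=s["color"][180:360,190:380]; b=p["color"][200:380,250:440]
cv2.imwrite("pics/s8.png",cv2.resize(np.hstack([a,b])[:,:,::-1],None,fx=2.1,fy=2.1))
for c in (s,p): print([(np.round(d["point"],4).tolist(),round(d["conf"],2)) for d in place_of(c,"long_carton_centre")][:3])
E
```

```text
clock: 31.25
tool_pos: [0.4466, -0.1434, 0.2604]
orientation: [0.689, 0.722, 0.038, 0.047]
ft_force: [-1.0, -0.2, -1.7]
width: 0.0401
grip_force: 64.1
[-0.415 -0.215  1.558  0.039  1.684 -0.454] [ 0.12  -0.01  -0.993] [ 0.4466 -0.1434  0.2604] 31.25
[[-0.045, 0.992, 0.12], [0.999, 0.047, -0.01], [-0.016, 0.119, -0.993]]
[([0.4476, -0.141, 0.2703], 0.55), ([0.4414, -0.0396, 0.0703], 0.2)]
[]
```

View pics/s8.png

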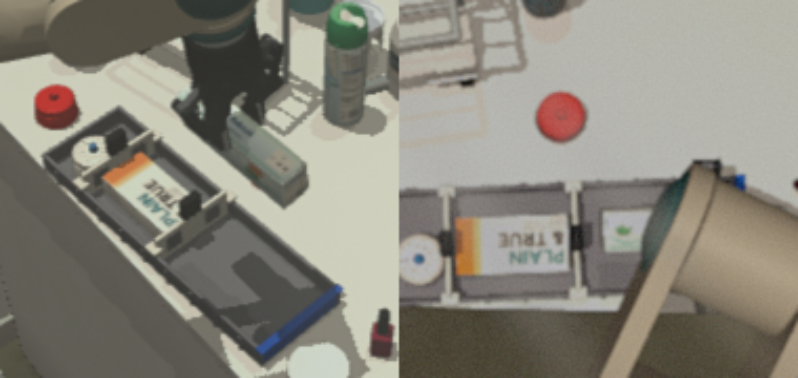

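Left picture: the long carton is held almost level at (265,160). The timer and short carton are in place. Top view: its free end shows at (603,232), so I check how it sits lengthwise in the grip.

```bash
python3 - <<'E'
from h import *
import pickle
p=pickle.load(open("cams.pkl","rb"))["t"]
for z in(.27,.285,.3): print(z,ray(p,250+(602-399)/2.1,200+231/2.1,z))
p=pickle.load(open("cams.pkl","rb"))["t"]
# divider (block) top centre at z .084, blue wall inner edge at z .03
print("div face edge",ray(p,250+(583-399)/2.1,200+200/2.1,.05))
E
python3 -m inch '[[0,0.005,-0.03,0.015],[0,0,-0.03,0],[0,0,-0.03,0],[0,0,-0.03,0],[0,0,-0.03,0],[0,0,-0.02,0],[0,0,0,0],[0,0,0,0]]'
```

```text
0.27 [ 0.43728263 -0.05632383  0.27      ]
0.285 [ 0.43654954 -0.05555293  0.285     ]
0.3 [ 0.43581645 -0.05478203  0.3       ]
div face edge [ 0.48318779 -0.04515582  0.05      ]
clock: 32.25
tool_pos: [0.4466, -0.1396, 0.0928]
orientation: [0.684, 0.726, 0.039, 0.049]
ft_force: [0.4, 0.1, -0.2]
width: 0.0402
grip_force: 64.0
```

```bash
python3 -m inch '[[-0.001,0.0015,-0.025,0],[0,0,-0.02,0],[0,0,-0.01,0],[0,0,-0.005,0],[0,0,-0.005,0],[0,0,0,0],[0,0,0,0]]'; python3 -m inch '[[0,0,-0.003,0],[0,0,-0.003,0],[0,0,0,0]]'
```

```text
clock: 32.95
tool_pos: [0.4457, -0.1381, 0.0271]
orientation: [0.684, 0.727, 0.039, 0.048]
ft_force: [0.3, 0.1, -0.6]
width: 0.0401
grip_force: 64.1
clock: 33.25
tool_pos: [0.4455, -0.138, 0.0206]
orientation: [0.684, 0.727, 0.039, 0.048]
ft_force: [-0.5, 0.6, 2.2]
width: 0.0403
grip_force: 64.3
```

```bash
python3 -m inch '[[0,0,0,0],[0,0,0,0],[0,0,0,0],[0,0,0.01,0],[-0.003,0,0.03,0],[-0.005,0,0.04,0],[-0.005,0,0.045,0],[-0.005,0,0.045,0],[0,0.03,0.04,0],[0,0.04,0.02,0],[0,0.045,0,0],[0,0.045,0,0],[0,0.045,0,0],[0,0,0,0]]' 0.85; python3 - <<'E'
from h import *
s=capture("scene");p=capture("top")
a=s["color"][180:390,170:380]; b=p["color"][200:380,230:460]
b=cv2.resize(b,(268,210))
cv2.imwrite("pics/s9.png",cv2.resize(np.hstack([a,b])[:,:,::-1],None,fx=1.6,fy=1.6))
for q in("long_carton_centre","short_carton_centre","timer_centre","divider_blue_end_grip","divider_timer_end_grip","spray_can","lotion","jar","polish"):
  for c in (s,p): print(q,[(np.round(d["point"],4).tolist(),round(d["conf"],2)) for d in place_of(c,q)][:4])
E
```

```text
clock: 34.65
tool_pos: [0.4266, 0.0717, 0.2512]
orientation: [0.682, 0.729, 0.04, 0.048]
ft_force: [0.6, -0.8, 0.2]
width: 0.0793
grip_force: 0.0
long_carton_centre [([0.4476, -0.1352, 0.0315], 0.92)]
long_carton_centre []
short_carton_centre [([0.5108, -0.3131, -0.0023], 0.75), ([0.4406, 0.0352, 0.0161], 0.72)]
short_carton_centre [([0.4349, 0.0402, 0.0183], 0.77)]
timer_centre [([0.5872, -0.0182, 0.0234], 0.9), ([0.4119, 0.1466, 0.0232], 0.77), ([0.4291, 0.2621, 0.0204], 0.64), ([0.814, -0.1368, 0.025], 0.61)]
timer_centre [([0.8147, -0.1315, 0.0221], 0.96), ([0.5861, -0.0195, 0.0221], 0.85), ([0.426, 0.2646, 0.0224], 0.59)]
divider_blue_end_grip [([0.4387, -0.0382, 0.0717], 0.8), ([0.4486, -0.1383, 0.0289], 0.61)]
divider_blue_end_grip [([0.4401, -0.0358, 0.0701], 0.72)]
divider_timer_end_grip [([0.436, 0.109, 0.0737], 0.55)]
divider_timer_end_grip []
spray_can [([0.741, 0.0136, -0.002], 0.79)]
spray_can [([0.7402, 0.0032, -0.0001], 0.85), ([0.4419, -0.035, 0.0667], 0.52)]
lotion [([0.5205, 0.348, 0.0011], 0.6)]
lotion [([0.5177, 0.3449, 0.0041], 0.62)]
jar [([0.4037, -0.3223, -0.0033], 0.76)]
jar [([0.4093, -0.3237, -0.0006], 0.59)]
polish [([0.5152, -0.3131, -0.0026], 0.63)]
polish [([0.5162, -0.3158, -0.0019], 0.53)]
```

View pics/s9.png

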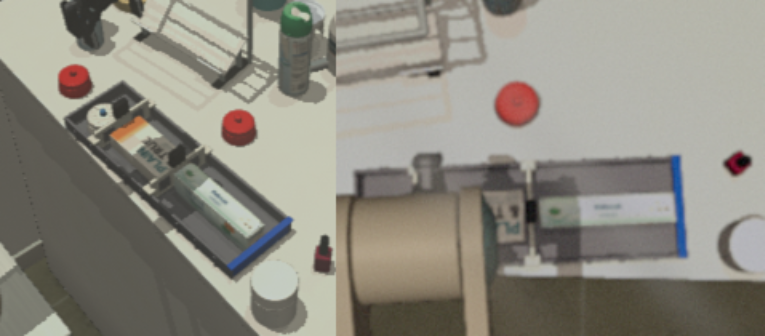

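The picture shows the long carton flat in the blue-end compartment at (220,205), the short carton in the middle at (145,145), and the timer upright at (100,115). The four bystanders are within about 1 cm of where they started.

```bash
python3 -m inch '[[0,0,0,0],[0,0,0,0]]'; python3 -c "
from workcell import *
print(close_job())"
```

```text
clock: 35.85
tool_pos: [0.4272, 0.0671, 0.2503]
orientation: [0.684, 0.727, 0.039, 0.048]
ft_force: [-0.3, 0.3, 0.0]
width: 0.0794
grip_force: 0.0
the job is handed in; nothing more can be done
None
```

I handed in the job at 35.9 s of the 64 s allowed. Both cartons lay flat in their compartments, the timer stood upright in the third, and the bottles and jars were undisturbed by my last camera check; the judge returned no verdict.

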